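Dispense a moisture tin onto the balance

TASK

Get the next moisture tin out of the magazine dispenser for weighing: push the dispenser's sprung slide all the way in to its stop, so that the bottom tin comes right out onto the outfeed, then let the slide spring back so that the upper tin drops to the magazine floor and stays there. Set the dispensed tin upright in the middle of the balance's round pan, putting it down rather than dropping it, and leave the jar, vial and brush alone.

Things in the scene. Friction and masses are not known exactly. Their poses are not given: they have to be found in the camera images.
- dispenser: Tin dispenser, bare aluminium, fixed. Origin on the bench under the centre of its square magazine, z up; the slide is pushed and the tin comes out along +y. Base plate 84 mm wide (x), y = -130 to +128 mm, its top (the magazine's floor) at z = 8 mm. Magazine 73 x 73 mm outside, walls up to z = 92 mm; the tin leaves under a lip at z = 51 mm.
- outfeed (a point): Point on the outfeed (z = 8 mm) 87 mm in +y from the magazine's centre, where the centre of a fully dispensed tin stands. Low side rims 4 mm thick lie 35.5 to 39.5 mm either side of the middle, tops 5 mm above the outfeed; end rim 7 mm high, 37 mm past this point.
- slide (a joint): Sprung slide of the dispenser (m): 0 = home (drawn back to -y by its spring), 0.090 = pushed fully in along the dispenser's +y against its stop, the two rubber-tipped rods meeting the magazine's rear wall. Takes about 3 N to start and 8 N at the end (more if pushed fast); springs back by itself in about a second.
- push_plate (a point): Centre of the rear face of the slide's black push plate (60 mm wide in x, from z = 21 to 71 mm, 10 mm thick), the face that is pushed; moves with the slide. Its axes are the dispenser's: push along +y. At home it lies 172 mm behind the magazine's centre.
- lower_tin: Moisture tin, plain aluminium with push-on lid, the bottom one of two stacked in the magazine: the one to dispense. Round, body 62 mm, lid rim 66 mm, 40 mm high (lid boss 42). Origin at the centre of its underside, z up. Pushed fully out it stands about 87 mm in +y from the magazine's centre, its underside at z = 8 mm.
- upper_tin: The like tin standing on the lower one in the magazine. Origin at the centre of its underside. It must drop to the magazine's floor (z = 8 mm) and stay in the magazine.
- scale: Compact top-loading balance, white and grey, fixed, 166 (x) x 120 (y) mm, body up to z = 38 mm, sloping panel with display towards -x. Origin on the bench under its centre, z up.
- pan (a point): Centre of the top face of the balance's round steel pan, 109 mm across, 45 mm above the bench.
- soil_jar: Clear jar heaped with soil, 54 mm across, 62 mm high; bystander. Origin at the centre of its underside.
- vial: Glass vial with white cap, 28 mm across, 58 mm high; bystander. Origin at the centre of its underside.
- brush: Soft brush with wooden handle, 157 mm long, 10 mm high, lying on the bench; bystander. Origin at its middle, underside; length along its x.
Mind the look-alikes: they are no part of the job. What is shaped like the upper_tin but purple is not meant.

How it is judged:
On the way, in this order (a step that is already met when the one before it is completed fails the run):
1. the slide is pushed fully through its stroke (86 mm or more of 90) (value of joint slide above 0.086 m), for 0.1 s.
2. the slide is home again (within 4 mm), the lower tin stands on the outfeed and the upper tin has dropped to the magazine's floor (value of joint slide below 0.004 m and y of lower_tin in the frame of dispenser above 0.075 m and z of each of lower_tin, upper_tin in the frame of dispenser below 0.014 m and angle between each of lower_tin, upper_tin's own z axis and vertical below 0.1 rad and y of upper_tin in the frame of dispenser between -0.02 and 0.02 m), for 0.1 s.
At the end, for the whole second after the job is handed in: The lower tin stands upright (within 0.08 rad) and at rest on the balance pan, its centre within 20 mm of the pan's centre; the slide is home (within 4 mm) and the upper tin stands on the magazine's floor, within 20 mm of the magazine's centre along the slide and within 0.1 rad of upright (horizontal distance between lower_tin and pan below 0.02 m and z of lower_tin in the frame of pan between -0.004 and 0.004 m and angle between lower_tin's own z axis and vertical below 0.08 rad and linear speed of lower_tin below 0.02 m/s and value of joint slide below 0.004 m and z of upper_tin in the frame of dispenser below 0.014 m and y of upper_tin in the frame of dispenser between -0.02 and 0.02 m and angle between upper_tin's own z axis and vertical below 0.1 rad); the robot touches nothing.
It fails at once if the tin is dropped onto the balance (falls over it, out of the fingers, faster than 0.45 m/s, a fall of about 10 mm) (horizontal distance between lower_tin and pan below 0.09 m and linear speed of lower_tin above 0.45 m/s and contact force between the fingers and lower_tin below 0.1 N).
It fails at once if the jar, the vial or the brush is moved by more than 30 mm (distance of any of soil_jar, vial, brush from where it was at the start of the episode above 0.03 m).
It also fails if it takes over 48 s, if anything falls off the work surface, if the arm or the gripper's body presses on something with over 40 N, if the wrist force passes 120 N, or if a joint passes its speed limit or range.

ROBOT

A 7-joint arm with a two-finger parallel gripper is mounted at the origin on a cart in front of the work surface, level with it; the furniture and walls round the work are solid. World frame = base frame: x ahead of the robot, y to its left, z up, the work surface at z = 0. Lengths are in m, angles in rad, forces in N, time in s.
With the tool pointing down it reaches from about 0.4 to 0.925 m from the base axis. Payload 4.1 kg.
Tool frame: the origin (TCP) lies between the finger pads; the fingertips stand 14 mm ahead of it and the grasp point (between the pads) lies 5 mm behind it; z points along the fingers, y is the line along which they close (so a half turn about z gives the same grasp; the last joint's range is limited). The gripper opens to 85 mm and grips with 20 to 120 N. Pads are 22 mm wide; open, the fingers measure 114 mm over their backs; the gripper's body (76 mm by 85 mm) begins 54 mm behind the grasp point. The pads swing forward as they close: fully open they stand 13 mm farther back than shut.
Start: joints at [1.074, 0.398, 0.045, 1.537, -0.019, 1.207, -0.051], TCP at [0.252, -0.599, 0.245] pointing down, gripper open.
Joint ranges: [-2.82, 2.82], [-0.49, 2.23], [-1.37, 1.46], [0, 2.46], [-1.36, 4.5], [0.23, 2], [-2.94, 2.94]. Speed limits (rad/s): [2.57, 2.57, 3.14, 3.14, 3.14, 3.14, 3.14].

INTERFACE

Orientations are given as a unit quaternion [w, x, y, z].
In Python, from plant import arm gives the robot as it stands.
- The arm moves only by the tool drive_tool, never from a script. Its argument "series" is text: rows parted by semicolons, each of 7 numbers parted by spaces: the shift along the tool's x, y, z in m, then the turn, a rotation vector about the tool's x, y, z in degrees, then the finger opening in m, from 0 to 0.0854. In form: tx ty tz wx wy wz fingers; .... A call has 1 to 12 rows; each row shifts and turns the commanded pose from where the row before left it, along the tool's axes as they then stand; what a row does not reach is not made up. A row lasts 1/12 s, in which the tool goes at most 41.7 mm and 7.16 degrees, less where a joint would pass 70% of its speed; a pose out of reach is approached as far as the arm can. A call with a gripper value outside its range is refused whole. The fingers move at their own pace and stop on an object; the grip force is fixed at half the most. Time passes only in rows, so rows that do not move let the fingers close. It gives the time, the measured TCP pose, the force, the opening and the grip force at its end, in the units of the state.
- arm.state(): the state, without advancing time (a new reading comes with each control period).
- arm.grab_frame(name): name is "scene" or "top" or "wrist"; returns (picture, depth): 480x640x3 uint8, blue, green, red; 480x640 float32, m along the optical axis (not along the pixel's ray), 0 where there is no reading.
- arm.get_calibration(name): a dict with "K" (3x3 intrinsics, pixels), "R" (3x3) and "t" (3): a world point X has camera coordinates R X + t. Camera axes: x right, y down, z forward; pixel columns grow to the right and rows downward; lengths in m; the calibration is good to about 2 mm. A picture is of the moment at which its call begins: read the wrist's pose just before it. get_calibration takes no time and is no camera call; for the wrist camera it gives the pose at the moment of the call.
- arm.finish_job(): hands the job in; it is judged then, once.
The state is a dict: "time_s": time; "joint_positions": joint angles; "qd": joint speeds; "joint_efforts": joint torques, N m; "position": TCP position; "orientation": TCP orientation; "contact_force": force on the tool from outside, world axes, zero at the start; "moment": the same for the moment, N m; "gripper_width": finger opening in m; "finger_force": force on a finger pad.
Only numpy, scipy, OpenCV 4.12 (cv2) and the standard library are available. Lean on these libraries where they do the work, as an engineer would, in place of code of your own. Each camera call takes 0.05 s, during which the arm holds its last target. There are 200 camera calls.

## Working session

There is one attempt and no reset: what is moved stays moved. The work goes in short steps, Python scripts to look and compute and a tool call to move; the robot and the scene stay as the last step left them, time stands still between calls to the robot, and variables do not carry over. Pictures are saved under pics/ and viewed, at most 10 in all, crops included, and the job is handed in when it is done.

Besides the shell and the picture viewer there is one more tool, called after "Call:" by a JSON object that holds its "api" and its "payload". drive_tool: Moves the arm, as the interface text tells. Its arguments: {"type":"object","properties":{"series":{"type":"string"}},"required":["series"]}

```bash
mkdir -p pics
cat > h.py <<'E'
import numpy as np, cv2
from plant import arm
def grab(n):
    c=arm.get_calibration(n); im,d=arm.grab_frame(n); return im,d,{k:np.array(c[k]) for k in('K','R','t')}
def cloud(d,c):
    v,u=np.mgrid[0:480,0:640]
    p=np.stack([u,v,np.ones_like(u)],-1)@np.linalg.inv(c['K']).T*d[...,None]
    return (p-c['t'].ravel())@c['R']
E
python3 - <<'E'
from h import *
for n in('top','scene'):
    im,d,c=grab(n); cv2.imwrite(f'pics/{n}0.png',im); np.savez(f'{n}0.npz',im=im,d=d,**c)
    print(n,-c['R'].T@c['t'].ravel())
print(arm.state())
E
```

```text
top [0.39430714 0.11618167 1.02697628]
scene [-0.1933128   0.68882063  0.59185107]
{'time_s': 0.1, 'joint_positions': array([ 1.07400004,  0.39911731,  0.04504171,  1.53774792, -0.01869578,
        1.20690246, -0.0506839 ]), 'qd': array([ 1.67043159e-03, -2.44387248e-03, -5.36978210e-04, -3.27232874e-03,
       -2.06504377e-03,  3.39552251e-06, -1.08005082e-03]), 'joint_efforts': array([ 3.31820273e-03, -4.76264012e+01,  1.36981856e+00, -2.54951602e+01,
        1.18956232e-02,  5.07024553e-03,  2.95361747e-05]), 'position': array([ 0.25161228, -0.59873727,  0.24437061]), 'orientation': array([-8.44650660e-04,  9.80272183e-01,  1.97650394e-01, -2.35323111e-04]), 'contact_force': array([-0.50944829, -0.52025394, -0.06553008]), 'moment': array([ 0.02288156, -0.01395137, -0.06632233]), 'finger_force': 0.0, 'gripper_width': 0.08542540004366354}
```

View pics/top0.png

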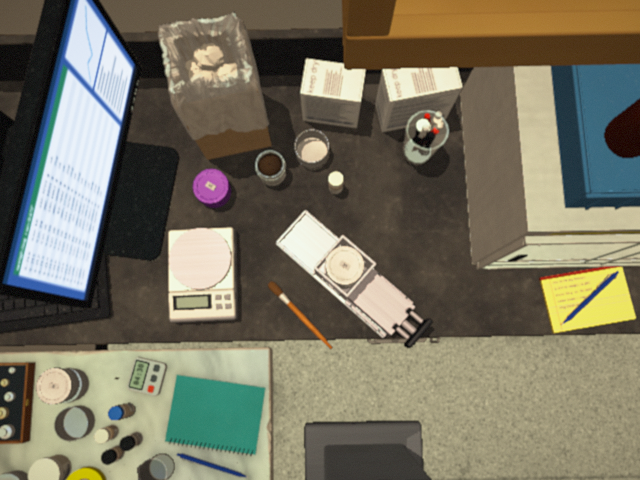

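View pics/scene0.png

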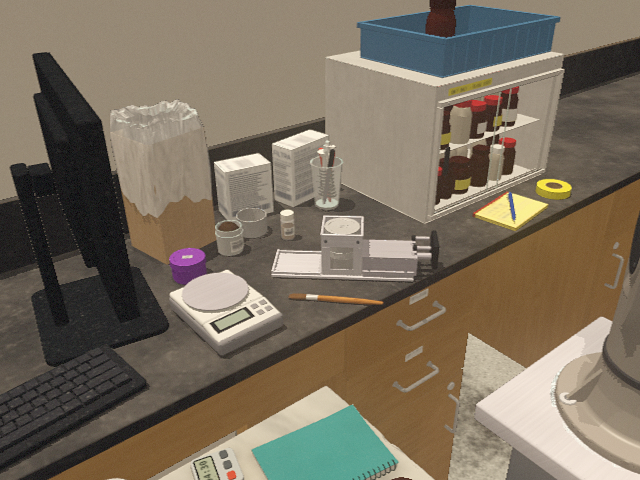

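The top view shows the dispenser with its outfeed end at (305,225), magazine at (345,262) and push plate at (418,332). The balance pan is at (200,258), brush at (300,315), jar at (270,167), vial at (336,182), and the purple decoy at (210,187).

Run:
```python
from h import *
z=np.load('top0.npz');P=cloud(z['d'],z);im=z['im']
v,u=np.mgrid[0:480,0:640]
def reg(u0,u1,v0,v1,z0,z1):
    m=(u>=u0)&(u<u1)&(v>=v0)&(v<v1)&(P[...,2]>z0)&(P[...,2]<z1)&(z['d']>0); return P[m]
def rect(p,n):
    r=cv2.minAreaRect((p[:,:2]*1000).astype(np.float32)); print(n,len(p),r,'med z',np.median(p[:,2]))
    return r
print('bench z',np.median(P[200:220,400:440,2]))
rect(reg(305,385,225,300,.083,.105),'magtop')
rect(reg(270,440,205,350,.003,.02),'base')
rect(reg(390,445,310,352,.055,.08),'plate')
rect(reg(350,445,260,352,.03,.08),'slide')
p=reg(160,240,225,300,.041,.055); print('pan',cv2.minEnclosingCircle((p[:,:2]*1000).astype(np.float32)),np.median(p[:,2]),p.mean(0))
rect(reg(160,240,220,325,.025,.06),'scale')
for n,r in(('jar',(250,290,145,190,.045,.08)),('vial',(325,347,168,197,.045,.07)),('purple',(190,232,165,212,.03,.06))):
    p=reg(*r);print(n,np.median(p,0))
```

```text
bench z -0.00015427337559328398
magtop 1644 ((531.0643310546875, 76.86531066894531), (75.21929931640625, 76.00170135498047), 47.31694412231445) med z 0.08999993835331066
base 3890 ((525.208251953125, 55.32542419433594), (312.2384338378906, 261.711669921875), 88.97127532958984) med z 0.007871098812807405
plate 414 ((429.61053466796875, -33.23231506347656), (46.521244049072266, 60.09796905517578), 47.05829620361328) med z 0.06712080394734388
slide 2724 ((466.3197021484375, 5.364967346191406), (152.8323211669922, 66.3718032836914), 47.3500862121582) med z 0.04609031230272945
pan ((545.9994506835938, 329.1214599609375), 80.14347839355469) 0.04503597819421422 [0.55547384 0.32931274 0.04501169]
scale 6122 ((529.7429809570312, 327.6584777832031), (165.3258819580078, 118.91582489013672), 0.7357813119888306) med z 0.04037131950337677
jar [0.72109224 0.20400703 0.05454824]
vial [0.69072978 0.08697595 0.05790831]
purple [0.68719941 0.31224583 0.04171064]
```

Call:
{"api": "drive_tool", "payload": {"series": "0 0 0 0 0 -6.15 0; 0 0 0 0 0 -6.15 0; 0 0 0 0 0 -6.15 0; 0 0 0 0 0 -6.15 0; 0.03 -0.016 0.006 0 0 0 0; 0.03 -0.016 0.006 0 0 0 0; 0.03 -0.016 0.006 0 0 0 0; 0.03 -0.016 0.006 0 0 0 0; 0.03 -0.016 0.006 0 0 0 0; 0.03 -0.016 0.006 0 0 0 0; 0.03 -0.016 0.006 0 0 0 0; 0.03 -0.016 0.006 0 0 0 0"}}

```text
time_s: 1.1
position: [0.32, -0.3341, 0.1968]
orientation: [-0.0, 0.916, 0.402, -0.0]
contact_force: [0.2, 0.1, 0.8]
gripper_width: 0.0001
finger_force: 0.0
```

```bash
cat >> h.py <<'E'
MAG=np.array([.531,.0768]); TH=np.radians(47.4)
D=np.array([np.cos(TH),np.sin(TH)]); X=np.array([np.sin(TH),-np.cos(TH)])
def rel(p): q=np.array(p)[:2]-MAG; return np.round([q@D,q@X,p[2]],4)
def where():
    from scipy.spatial.transform import Rotation as R
    s=arm.state(); M=R.from_quat(s['orientation'],scalar_first=True).as_matrix()
    print('t',s['time_s'],'pos',s['position'].round(4),'disp(y,x,z)',rel(s['position']),'yaw',np.degrees(np.arctan2(M[1,0],M[0,0])).round(2),'z',M[:,2].round(4),'w',s['gripper_width'],'F',s['contact_force'].round(1),'q',s['joint_positions'].round(2))
E
python3 - <<'E'
from h import *
where()
z=np.load('top0.npz');P=cloud(z['d'],z)
m=(abs(P[...,2]-.045)<.003)&(P[...,0]>.48)&(P[...,0]<.64)&(P[...,1]>.26)&(P[...,1]<.40)&(z['d']>0)
p=P[m]; 
n,l,st,ce=cv2.connectedComponentsWithStats(m.astype(np.uint8)); k=1+np.argmax(st[1:,4]); p=P[l==k]
print(len(p),p.min(0),p.max(0),np.median(p,0), p.mean(0), 'area r',np.sqrt(len(p)*(z['d'][l==k].mean()/z['K'][0,0])**2/np.pi))
print(cv2.minAreaRect((p[:,:2]*1000).astype(np.float32)))
E
```

```text
t 1.1 pos [ 0.32   -0.3341  0.1968] disp(y,x,z) [-0.4453  0.1228  0.1968] yaw 47.38 z [-4.e-04  2.e-04 -1.e+00] w 5.3126979300707305e-05 F [0.2 0.1 0.8] q [ 0.87  0.11 -0.17  2.02  0.02  1.01 -0.05]
2676 [0.50239254 0.27597149 0.0420056 ] [0.60982185 0.38346418 0.04799846] [0.55596223 0.32932269 0.04504261] [0.55601017 0.3294528  0.04501362] area r 0.05129772987875235
((556.2408447265625, 329.3373107910156), (107.95001220703125, 106.8547592163086), 17.778207778930664)
```

Call:
{"api": "drive_tool", "payload": {"series": "0.03 -0.015 0.01 0 0 0 0; 0.03 -0.015 0.01 0 0 0 0; 0.03 -0.015 0.01 0 0 0 0; 0.03 -0.015 0.01 0 0 0 0; 0.03 -0.015 0.01 0 0 0 0; 0.03 -0.015 0.01 0 0 0 0; 0.03 -0.015 0.01 0 0 0 0; 0.03 -0.015 0.01 0 0 0 0; 0.007 -0.003 0.01 0 0 0 0; 0 0 0 0 0 0 0; 0 0 0 0 0 0 0"}}

```text
time_s: 2.02
position: [0.396, -0.0709, 0.1069]
orientation: [-0.0, 0.915, 0.402, -0.001]
contact_force: [1.1, -0.4, 0.2]
gripper_width: -0.0002
finger_force: 0.0
```

Run:
```python
from h import *
where()
im,d,c=grab('wrist'); cv2.imwrite('pics/w1.png',im)
where()
```

```text
t 2.0167 pos [ 0.396  -0.0709  0.1069] disp(y,x,z) [-0.2     0.0006  0.1069] yaw 47.47 z [-0.0019  0.     -1.    ] w -0.0001506365126059396 F [ 1.1 -0.4  0.2] q [ 0.48  0.15 -0.44  2.23  0.09  0.78 -0.76]
t 2.0667 pos [ 0.3963 -0.0718  0.1073] disp(y,x,z) [-0.2005  0.0014  0.1073] yaw 47.35 z [-8.e-04 -5.e-04 -1.e+00] w -0.00013346592769804608 F [-0.4 -0.4  0.5] q [ 0.48  0.15 -0.44  2.23  0.09  0.78 -0.76]
```

View pics/w1.png

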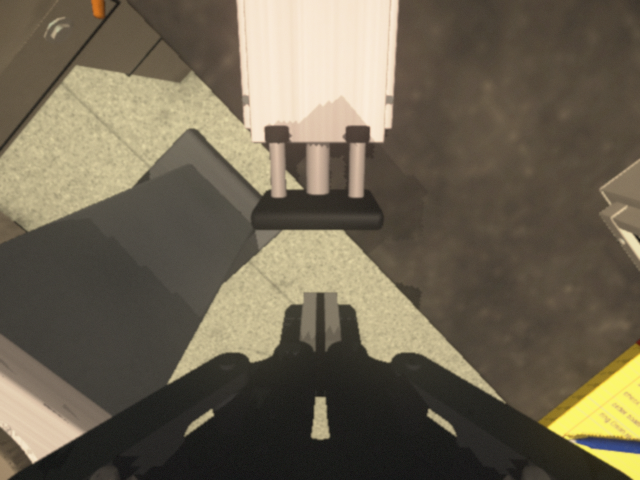

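The closed fingertips at (320,300) line up with the push plate (318,210), with a clear gap behind it, so I'm descending.

Call:
{"api": "drive_tool", "payload": {"series": "0 0 0.013 0 0 0 0; 0 0 0.013 0 0 0 0; 0 0 0.013 0 0 0 0; 0 0 0.013 0 0 0 0; 0 0 0.012 0 0 0 0; 0 -0.001 0 0 0 0 0; 0 0 0 0 0 0 0"}}

```text
time_s: 2.65
position: [0.3955, -0.0715, 0.0434]
orientation: [0.0, 0.916, 0.401, -0.001]
contact_force: [-0.5, 0.0, 0.0]
gripper_width: 0.0005
finger_force: 0.0
```

Run:
```python
from h import *
where()
```

```text
t 2.65 pos [ 0.3955 -0.0715  0.0434] disp(y,x,z) [-0.2009  0.0006  0.0434] yaw 47.25 z [-9.e-04 -5.e-04 -1.e+00] w 0.0004615235044080729 F [-0.5  0.   0. ] q [ 0.44  0.27 -0.41  2.28  0.19  0.62 -0.86]
```

Call:
{"api": "drive_tool", "payload": {"series": "0.008 0 0 0 0 0 0; 0.008 0 0 0 0 0 0; 0.008 0 0 0 0 0 0; 0.008 0 0 0 0 0 0; 0.008 0 0 0 0 0 0; 0.008 0 0 0 0 0 0; 0.008 0 0 0 0 0 0; 0.008 0 0 0 0 0 0; 0.008 0 0 0 0 0 0; 0.008 0 0 0 0 0 0; 0.008 0 0 0 0 0 0; 0.004 0 0 0 0 0 0"}}

```text
time_s: 3.65
position: [0.4569, -0.004, 0.0433]
orientation: [0.001, 0.916, 0.402, -0.003]
contact_force: [-4.8, -6.1, 4.7]
gripper_width: 0.0001
finger_force: 0.0
```

Run:
```python
from h import *
where()
```

```text
t 3.65 pos [ 0.4569 -0.004   0.0433] disp(y,x,z) [-0.1096  0.0002  0.0433] yaw 47.35 z [-0.0045 -0.0036 -1.    ] w 0.00010511613070660582 F [-4.8 -6.1  4.7] q [ 0.28  0.36 -0.42  2.16  0.24  0.67 -1.05]
```

Call:
{"api": "drive_tool", "payload": {"series": "0.005 0 0 0 0 0 0; 0.005 0 0 0 0 0 0; 0.004 0 0 0 0 0 0; 0.003 0 0 0 0 0 0; 0.002 0 0 0 0 0 0; 0 0 0 0 0 0 0"}}

```text
time_s: 4.15
position: [0.4671, 0.0072, 0.0431]
orientation: [0.001, 0.916, 0.401, -0.006]
contact_force: [-10.4, -10.5, 11.2]
gripper_width: -0.0
finger_force: 0.0
```

Run:
```python
from h import *
where()
im,d,c=grab('top'); cv2.imwrite('pics/t2.png',cv2.resize(im[200:360,240:460],None,fx=3,fy=3))
v,u=np.mgrid[0:480,0:640];P=cloud(d,c)
Q=P[...,:2]-MAG;a=Q@D;b=Q@X;m=(abs(b)<.025)&(P[...,2]>.035)&(P[...,2]<.06)&(a>.04)&(a<.15)
print('tin',a[m].min(),a[m].max(),np.median(P[...,2][m]),m.sum())
```

```text
t 4.15 pos [0.4671 0.0072 0.0431] disp(y,x,z) [-0.0945  0.0001  0.0431] yaw 47.27 z [-0.0102 -0.0076 -0.9999] w -2.6168243322681384e-05 F [-10.4 -10.5  11.2] q [ 0.25  0.38 -0.42  2.13  0.25  0.69 -1.09]
tin 0.04249670330981975 0.11871418334822395 0.04893005983102988 1088
```

View pics/t2.png

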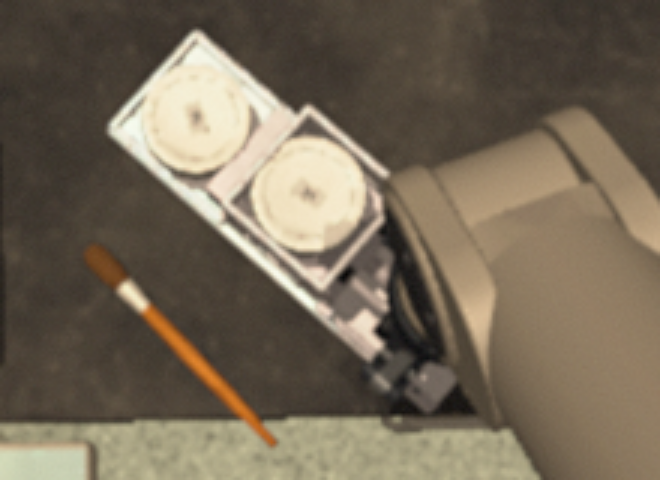

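The tin is out on the outfeed (crop 197,118), the upper tin sits at (308,193). I'll press a little more to be sure of the stop.

Call:
{"api": "drive_tool", "payload": {"series": "0.002 0 0 0 0 0 0; 0.002 0 0 0 0 0 0; 0 0 0 0 0 0 0; 0 0 0 0 0 0 0"}}

```text
time_s: 4.53
position: [0.467, 0.0072, 0.0428]
orientation: [0.002, 0.916, 0.4, -0.01]
contact_force: [-15.0, -15.3, 15.8]
gripper_width: 0.0001
finger_force: 0.0
```

Run:
```python
from h import *
where()
```

```text
t 4.5333 pos [0.467  0.0072 0.0428] disp(y,x,z) [-0.0946 -0.      0.0428] yaw 47.16 z [-0.016  -0.0118 -0.9998] w 0.00011104031916832853 F [-15.  -15.3  15.8] q [ 0.24  0.38 -0.42  2.13  0.25  0.7  -1.09]
```

Call:
{"api": "drive_tool", "payload": {"series": "-0.009 0 0 0 0 0 0; -0.009 0 0 0 0 0 0; -0.009 0 0 0 0 0 0; -0.009 0 0 0 0 0 0; -0.009 0 0 0 0 0 0; -0.009 0 0 0 0 0 0; -0.009 0 0 0 0 0 0; -0.009 0 0 0 0 0 0; -0.009 0 0 0 0 0 0; -0.009 0 0 0 0 0 0; -0.009 0 0 0 0 0 0; -0.009 0 0 0 0 0 0"}}

```text
time_s: 5.53
position: [0.4014, -0.0653, 0.0436]
orientation: [0.0, 0.916, 0.402, 0.001]
contact_force: [-0.6, 0.7, 1.0]
gripper_width: -0.0002
finger_force: 0.0
```

Call:
{"api": "drive_tool", "payload": {"series": "0 0 -0.02 0 0 0 0; 0 0 -0.03 0 0 0 0; 0 0 -0.03 0 0 0 0; 0 0 -0.03 0 0 0 0; 0 0 -0.03 0 0 0 0.08; 0 0 0 0 0 0 0.0854; 0 0 0 0 0 0 0.0854; 0 0 0 0 0 0 0.0854"}}

```text
time_s: 6.2
position: [0.4008, -0.0651, 0.1831]
orientation: [0.0, 0.916, 0.402, 0.0]
contact_force: [-0.0, -0.5, -0.4]
gripper_width: 0.048
finger_force: 0.0
```

Run:
```python
from h import *
where()
im,d,c=grab('top'); cv2.imwrite('pics/t3.png',cv2.resize(im[200:360,240:460],None,fx=3,fy=3))
P=cloud(d,c)
Q=P[...,:2]-MAG;a=Q@D;b=Q@X;z=P[...,2]
m=(abs(b)<.04)&(z>.042)&(z<.056)&(a>.05)&(a<.15)
print('tin circ',cv2.minEnclosingCircle((np.stack([a,b],-1)[m]*1000).astype(np.float32)),np.median(z[m]),m.sum())
m=np.hypot(a,b)<.02;print('upper tin top z',np.median(z[m]))
m=(abs(b)<.03)&(z>.05)&(z<.08)&(a<-.1)&(a>-.2); print('plate',m.sum(),a[m].min() if m.any() else None)
```

```text
t 6.2 pos [ 0.4008 -0.0651  0.1831] disp(y,x,z) [-0.1926  0.0002  0.1831] yaw 47.41 z [ 8.e-04 -2.e-04 -1.e+00] w 0.04796348849239857 F [-0.  -0.5 -0.4] q [ 0.51  0.03 -0.46  2.15  0.02  0.96 -0.71]
tin circ ((85.97209930419922, -5.343174457550049), 32.6084098815918) 0.0497226932013921 1063
upper tin top z 0.04927029920514238
plate 443 -0.17294516690019102
```

View pics/t3.png

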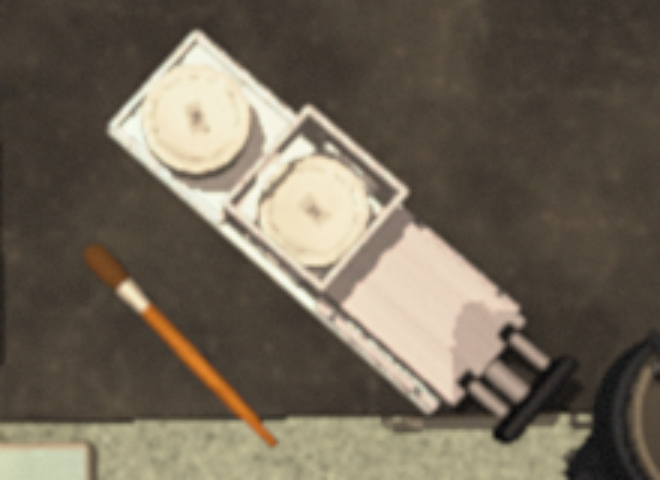

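Slide home, upper tin down (top z 49 mm), lower tin standing at y = 86 mm, x = −5 mm on the outfeed. Moving above it.

Call:
{"api": "drive_tool", "payload": {"series": "0.031 -0.0005 0 0 0 0 0.0854; 0.031 -0.0005 0 0 0 0 0.0854; 0.031 -0.0005 0 0 0 0 0.0854; 0.031 -0.0005 0 0 0 0 0.0854; 0.031 -0.0005 0 0 0 0 0.0854; 0.031 -0.0005 0 0 0 0 0.0854; 0.031 -0.0005 0 0 0 0 0.0854; 0.031 -0.0005 0 0 0 0 0.0854; 0.031 -0.0005 0 0 0 0 0.0854; 0 0 0 0 0 0 0.0854; 0 0 0 0 0 0 0.0854"}}

```text
time_s: 7.17
position: [0.5857, 0.1452, 0.1811]
orientation: [-0.001, 0.915, 0.403, -0.001]
contact_force: [-0.9, -0.9, -0.3]
gripper_width: 0.0851
finger_force: 0.0
```

Run:
```python
from h import *
im,d,c=grab('wrist'); where(); cv2.imwrite('pics/w2.png',im)
P=cloud(d,c);Q=P[...,:2]-MAG;a=Q@D;b=Q@X;z=P[...,2]
m=(d>0)&(abs(b)<.04)&(z>.042)&(z<.056)&(a>.045)&(a<.15)
print('tin',cv2.minEnclosingCircle((np.stack([a,b],-1)[m]*1000).astype(np.float32)),np.median(z[m]),m.sum())
```

```text
t 7.2167 pos [0.5853 0.1435 0.1812] disp(y,x,z) [ 0.0858 -0.0052  0.1812] yaw 47.48 z [-3.7e-03 -5.0e-04 -1.0e+00] w 0.0852902424413303 F [-0.5 -0.7 -0.2] q [ 0.12  0.42 -0.56  1.71  0.25  1.09 -1.26]
tin ((85.7837142944336, -6.479495048522949), 32.60697555541992) 0.04978921416852537 6320
```

View pics/w2.png

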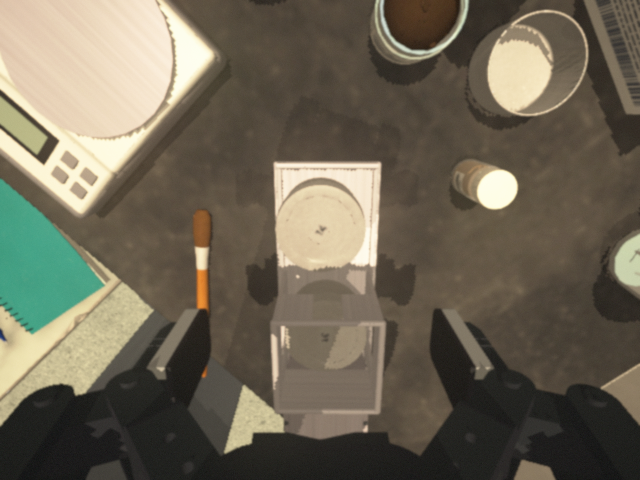

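The tin is at (320,225), midway between the open fingers, with the outfeed edges clear of them. Descending and gripping.

Call:
{"api": "drive_tool", "payload": {"series": "0 -0.0005 0.02 0 0 0 0.0854; 0 0 0.025 0 0 0 0.0854; 0 0 0.025 0 0 0 0.0854; 0 0 0.025 0 0 0 0.0854; 0 0 0.02 0 0 0 0.0854; 0 0 0.015 0 0 0 0.0854; 0 0 0.01 0 0 0 0.0854; 0 0 0.01 0 0 0 0.0854; 0 0 0.002 0 0 0 0.0854; 0 0 0 0 0 0 0.0854"}}

```text
time_s: 8.05
position: [0.5856, 0.1431, 0.0309]
orientation: [0.0, 0.916, 0.402, -0.0]
contact_force: [-0.3, 1.3, -0.7]
gripper_width: 0.0857
finger_force: 0.0
```

Call:
{"api": "drive_tool", "payload": {"series": "0 0 0 0 0 0 0.05; 0 0 0 0 0 0 0.05; 0 0 0 0 0 0 0.05; 0 0 0 0 0 0 0.05; 0 0 0 0 0 0 0.05; 0 0 0 0 0 0 0.05; 0 0 0 0 0 0 0.05"}}

```text
time_s: 8.63
position: [0.5871, 0.1444, 0.0329]
orientation: [0.0, 0.916, 0.402, 0.001]
contact_force: [-0.8, -0.0, 6.7]
gripper_width: 0.0603
finger_force: 65.2
```

Run:
```python
from h import *
where()
```

```text
t 8.6333 pos [0.5871 0.1444 0.0329] disp(y,x,z) [ 0.0878 -0.0044  0.0329] yaw 47.41 z [ 2.9e-03  8.0e-04 -1.0e+00] w 0.060323667018666455 F [-0.8 -0.   6.7] q [ 0.06  0.59 -0.49  1.82  0.37  0.82 -1.36]
```

Call:
{"api": "drive_tool", "payload": {"series": "0 0 -0.006 0 0 0 0.05; 0 0 -0.015 0 0 0 0.05; 0 0 -0.02 0 0 0 0.05; 0 0 -0.025 0 0 0 0.05; 0 0 -0.025 0 0 0 0.05; 0 0 -0.025 0 0 0 0.05; 0 0 -0.01 0 0 0 0.05; 0 0 0 0 0 0 0.05"}}

```text
time_s: 9.3
position: [0.5876, 0.1443, 0.1602]
orientation: [0.001, 0.916, 0.402, 0.003]
contact_force: [0.6, 0.0, -0.1]
gripper_width: 0.0606
finger_force: 64.7
```

Run:
```python
from h import *
where()
im,d,c=grab('scene'); cv2.imwrite('pics/s4.png',cv2.resize(im[120:360,140:460],None,fx=2,fy=2))
im,d,c=grab('wrist'); s=arm.state()['position']
P=cloud(d,c)
# tin lid: points in height band near TCP
Q=P-s; m=(d>0)&(np.hypot(Q[...,0],Q[...,1])<.05)&(Q[...,2]>.0)&(Q[...,2]<.03)
for lo in np.arange(-.03,.04,.005):
    k=(d>0)&(np.hypot(Q[...,0],Q[...,1])<.026)&(Q[...,2]>lo)&(Q[...,2]<lo+.005); print(round(lo,3),k.sum(), (Q[k].mean(0).round(4) if k.sum()>50 else ''))
q=s[:2]-np.array([.556,.3295]); print('to pan along tool x,y',-(q@D),-(q@X))
```

```text
t 9.3 pos [0.5876 0.1443 0.1602] disp(y,x,z) [ 0.088  -0.004   0.1602] yaw 47.39 z [ 5.6e-03  9.0e-04 -1.0e+00] w 0.06060158591311652 F [ 0.6  0.  -0.1] q [ 0.12  0.44 -0.56  1.73  0.27  1.04 -1.28]
-0.03 0 
-0.025 0 
-0.02 0 
-0.015 0 
-0.01 0 
-0.005 0 
0.0 0 
0.005 0 
0.01 0 
0.015 15410 [0.0005 0.0006 0.0181]
0.02 32 
0.025 0 
0.03 0 
0.035 0 
0.04 0 
to pan along tool x,y 0.11718220852641326 -0.1477112250645885
```

View pics/s4.png

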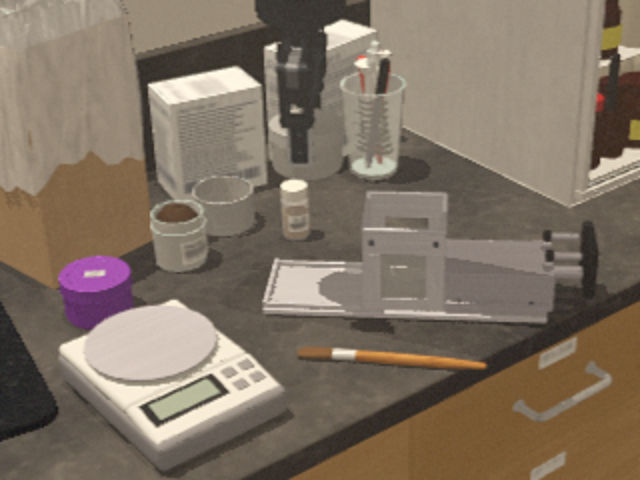

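The tin is in the fingers (crop ~ 305,145), the outfeed is empty, bystanders untouched. I'll check lid tilt and offset numerically while moving toward the pan.

Call:
{"api": "drive_tool", "payload": {"series": "0.01 -0.012 0 0 0 0 0.05; 0.014 -0.018 0 0 0 0 0.05; 0.017 -0.021 0 0 0 0 0.05; 0.017 -0.021 0 0 0 0 0.05; 0.017 -0.021 0 0 0 0 0.05; 0.017 -0.021 0 0 0 0 0.05; 0.014 -0.018 0 0 0 0 0.05; 0.011 -0.015 0 0 0 0 0.05; 0 0 0 0 0 0 0.05; 0 0 0 0 0 0 0.05; 0 0 0 0 0 0 0.05"}}

```text
time_s: 10.32
position: [0.5567, 0.3275, 0.1554]
orientation: [0.001, 0.916, 0.402, -0.002]
contact_force: [0.3, -0.1, 0.5]
gripper_width: 0.0605
finger_force: 64.7
```

Run:
```python
from h import *
where()
im,d,c=grab('wrist'); s=arm.state()['position']; cv2.imwrite('pics/w5.png',im)
P=cloud(d,c); Q=P-s
k=(d>0)&(np.hypot(Q[...,0],Q[...,1])<.04)&(Q[...,2]>.01)&(Q[...,2]<.025)
A=Q[k]; r=np.hypot(A[:,0],A[:,1])<.025
co=np.linalg.lstsq(np.c_[A[r][:,:2],np.ones(r.sum())],A[r][:,2],rcond=None)[0]; print('plane',co.round(4))
print('lid extents along D',np.percentile(A[:,:2]@D,[.2,99.8]),'X',np.percentile(A[:,:2]@X,[.2,99.8]))
q=s[:2]-np.array([.556,.3295]); print('to pan tool x,y',-(q@D),-(q@X))
```

```text
t 10.3167 pos [0.5567 0.3275 0.1554] disp(y,x,z) [ 0.2019 -0.1508  0.1554] yaw 47.35 z [-0.0022 -0.0028 -1.    ] w 0.06048000657332933 F [ 0.3 -0.1  0.5] q [-0.18  0.52 -0.58  1.63  0.31  1.09 -1.59]
plane [ 0.0021 -0.0082  0.0162]
lid extents along D [-0.03233969  0.03110564] X [-0.03672425  0.03863621]
to pan tool x,y 0.0010323631085038536 -0.0025014232161308225
```

View pics/w5.png

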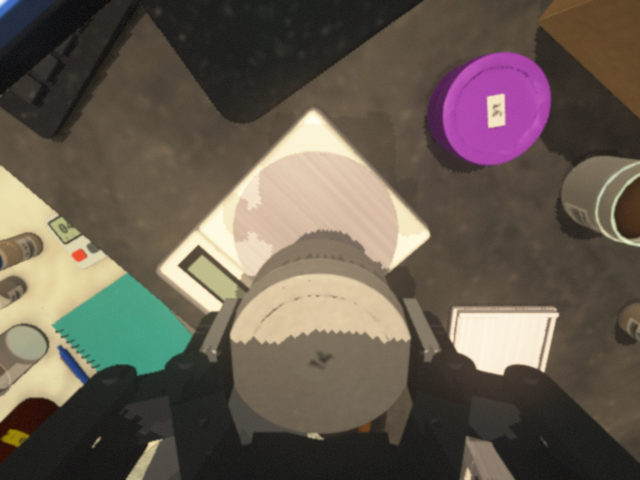

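The tin is held level and centred (lid at (320,350)) over the pan. Lowering.

Call:
{"api": "drive_tool", "payload": {"series": "0.001 -0.002 0.01 0 0 0 0.05; 0 0 0.015 0 0 0 0.05; 0 0 0.015 0 0 0 0.05; 0 0 0.015 0 0 0 0.05; 0 0 0.01 0 0 0 0.05; 0 0 0.007 0 0 0 0.05; 0 0 0.004 0 0 0 0.05; 0 0 0.003 0 0 0 0.05; 0 0 0.002 0 0 0 0.05; 0 0 0 0 0 0 0.05; 0 0 0 0 0 0 0.05"}}

```text
time_s: 11.28
position: [0.5565, 0.3316, 0.0768]
orientation: [-0.0, 0.916, 0.402, 0.0]
contact_force: [0.3, 0.5, 0.0]
gripper_width: 0.0603
finger_force: 64.7
```

Run:
```python
from h import *
where()
```

```text
t 11.2833 pos [0.5565 0.3316 0.0768] disp(y,x,z) [ 0.2048 -0.1538  0.0768] yaw 47.4 z [ 9.e-04  4.e-04 -1.e+00] w 0.060261429359031345 F [0.3 0.5 0. ] q [-0.21  0.61 -0.55  1.68  0.37  0.95 -1.64]
```

Call:
{"api": "drive_tool", "payload": {"series": "0 0 0.0015 0 0 0 0.05; 0 0 0.0015 0 0 0 0.05; 0 0 0.0015 0 0 0 0.05; 0 0 0.001 0 0 0 0.05; 0 0 0.001 0 0 0 0.05; 0 0 0 0 0 0 0.05; 0 0 0 0 0 0 0.05"}}

```text
time_s: 11.87
position: [0.5561, 0.3314, 0.07]
orientation: [0.0, 0.916, 0.402, -0.0]
contact_force: [-1.5, -0.9, 2.1]
gripper_width: 0.0604
finger_force: 64.9
```

Call:
{"api": "drive_tool", "payload": {"series": "0 0 0.0005 0 0 0 0.05; 0 0 0.0005 0 0 0 0.05; 0 0 0 0 0 0 0.05; 0 0 0 0 0 0 0.05"}}

```text
time_s: 12.2
position: [0.5561, 0.3313, 0.07]
orientation: [0.0, 0.916, 0.402, -0.0]
contact_force: [-1.8, -2.6, 8.9]
gripper_width: 0.0601
finger_force: 65.6
```

The tin is on the pan (8.9 N upward). Opening gradually, then retreating.

Call:
{"api": "drive_tool", "payload": {"series": "0 0 0 0 0 0 0.064; 0 0 0 0 0 0 0.068; 0 0 0 0 0 0 0.074; 0 0 0 0 0 0 0.08; 0 0 0 0 0 0 0.0854; 0 0 0 0 0 0 0.0854; 0 0 0 0 0 0 0.0854; 0 0 0 0 0 0 0.0854; 0 0 0 0 0 0 0.0854"}}

```text
time_s: 12.95
position: [0.5561, 0.3314, 0.0687]
orientation: [0.0, 0.916, 0.402, -0.0]
contact_force: [0.9, -0.0, 0.2]
gripper_width: 0.0856
finger_force: 0.0
```

Call:
{"api": "drive_tool", "payload": {"series": "0 0 -0.005 0 0 0 0.0854; 0 0 -0.01 0 0 0 0.0854; 0 0 -0.02 0 0 0 0.0854; 0 0 -0.03 0 0 0 0.0854; 0 0 -0.03 0 0 0 0.0854; 0 0 -0.03 0 0 0 0.0854; -0.02 0.03 -0.01 0 0 0 0.0854; -0.02 0.03 0 0 0 0 0.0854; -0.02 0.03 0 0 0 0 0.0854; -0.02 0.03 0 0 0 0 0.0854; 0 0 0 0 0 0 0.0854; 0 0 0 0 0 0 0.0854"}}

```text
time_s: 13.95
position: [0.5916, 0.1878, 0.2046]
orientation: [0.001, 0.917, 0.399, 0.0]
contact_force: [-0.7, 0.4, 0.1]
gripper_width: 0.0852
finger_force: 0.0
```

Run:
```python
from h import *
where()
im,d,c=grab('scene'); cv2.imwrite('pics/s6.png',cv2.resize(im[120:360,140:460],None,fx=2,fy=2))
im,d,c=grab('top');P=cloud(d,c);z=P[...,2]
m=(d>0)&(z>.075)&(z<.1)&(np.hypot(P[...,0]-.556,P[...,1]-.3295)<.06)
A=P[m]; print(m.sum(),A.mean(0) if m.any() else '',cv2.minEnclosingCircle((A[:,:2]*1000).astype(np.float32)),np.linalg.lstsq(np.c_[A[:,:2],np.ones(len(A))],A[:,2],rcond=None)[0])
Q=P[...,:2]-MAG;k=np.hypot(Q@D,Q@X)<.02;print('upper top',np.median(z[k]))
```

```text
t 13.95 pos [0.5916 0.1878 0.2046] disp(y,x,z) [ 0.1227 -0.0305  0.2046] yaw 47.05 z [ 0.0013 -0.0013 -1.    ] w 0.08515625313002753 F [-0.7  0.4  0.1] q [ 0.05  0.42 -0.57  1.65  0.25  1.14 -1.33]
1193 [0.55554793 0.3288183  0.08636787] ((556.7509765625, 329.43499755859375), 32.99803924560547) [0.01878735 0.01931713 0.06957877]
upper top nan
  return _methods._mean(a, axis=axis, dtype=dtype,
  ret = ret.dtype.type(ret / rcount)
```

View pics/s6.png

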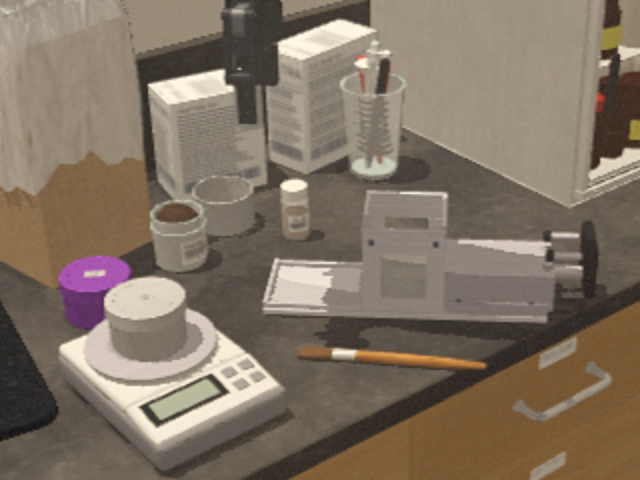

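The tin stands upright on the middle of the pan (crop 145,315; within about 1 mm). The slide is home, the jar, vial and brush are where they were, and the arm is clear.

```bash
python3 -c "
from plant import arm
print(arm.finish_job())"
```

```text
the job is handed in; nothing more can be done
None
```

The bottom tin is dispensed and standing upright within about 1 mm of the pan's centre; the slide is home, the upper tin dropped to the magazine floor, and the job is handed in at about 14 s (the hand-in call returned no verdict).

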